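# Reset the key machine and refit its push-in control knob

### The job

Take the stylus from its wooden stand, press the key-cutting machine's small recessed reset button right down with it, and put the stylus back in the stand. Then take the loose knob, turn it so that its D-shaped bore matches the D-shaft on the machine's deck, push it fully onto the shaft and press knob and spring-loaded shaft in as far as they go. Finish like that, with the gripper still holding the knob and pressing it in; leave the other things on the counter where they are.

Things in the scene. Friction and masses are not known exactly. Their poses are not given: they have to be found in the camera images.
- machine: Blue key-cutting machine, fixed to the counter. Origin on the counter under the centre of its low flat control deck (150 mm along its x, 210 mm along its y, deck face 55 mm above the counter). The shaft stands on the deck at (0, -50) mm and the recessed button lies at (0, +50) mm in this frame. The cutter head (up to 145 mm high) stands beside the deck, from y = +110 to +280 mm, x from -90 to +150 mm.
- reset_top (a point): Centre of the top of the small white reset button. It lies 6 mm below the deck face (49 mm above the counter) at the bottom of a round hole 12 mm wide, so only a thin tool reaches it; it moves down with the button. z is up.
- reset_button (a joint): Travel of the recessed reset button, m: 0 is out, 0.004 is fully down. Spring: 1.2 N to start, 4 N fully down; it springs back.
- stylus: Round press tool standing upright in its stand, 98 mm long, about 50 g. Origin at the centre of its lower tip, z up along the tool. Steel tip 5 mm thick up to z = 16 mm, shank 8 mm thick up to 40 mm, flange 26 mm wide from 40 to 44 mm, round wooden handle 16 mm thick from 44 to 98 mm (the part to grip). Stored, its flange rests on the stand's top face and its tip is 10 mm above the counter.
- stand: Wooden stand of the stylus, 50 x 50 x 50 mm, fixed. Origin under its centre. In the middle of its top (50 mm up) a round vertical hole 15 mm wide, 45 mm deep, with a 1 mm chamfer.
- knob: Loose black control knob, about 60 g, standing on its open underside on the counter. Origin at the centre of the underside, z up. Round skirt 38 mm across from z = 0 to 22 mm; on it a bar grip along x, 12 mm thick (y), from x = -18 to +22 mm, z = 22 to 48 mm, with a pointed beak to x = +27 mm. In the underside a D-shaped blind bore 18 mm deep, 16 mm across, its flat 4 mm from the axis, on the +x side: the beak points to the flat.
- shaft_top (a point): Centre of the top end of the steel D-shaft that stands upright on the deck, 81 mm above the counter and 26 mm above the deck when out. 14 mm across, with one flat 3 mm from the axis facing this frame's +x, top edge chamfered 1.5 mm; z is up. The knob goes on with its +x along this +x (0.15 rad of play). The shaft is stiff to turn (0.5 N m). Fully on, the shaft's end meets the bottom of the bore: the knob's origin is then 18 mm below this point.
- shaft (a joint): How far the spring-loaded D-shaft is pushed in, m: 0 is out, 0.006 is fully in. Spring: 4 N to start, 10 N fully in; it springs back out when the push ends. Fully in, the seated knob's underside is 2 mm above the deck.
- key_a: Bystander, to be left alone: brass key blank lying flat, 51 x 24 mm, 4 mm thick. Origin under the middle of its round end.
- key_b: Bystander, to be left alone: aluminium key blank lying flat, 51 x 24 mm, 4 mm thick. Origin under the middle of its round end.
- padlock: Bystander, to be left alone: brass padlock lying flat, about 70 x 45 mm, 16 mm thick. Origin under the middle of its block.
- driver: Bystander, to be left alone: screwdriver lying, 170 mm long. Origin under its middle.
- tape_roll: Bystander, to be left alone: roll of tape lying flat, 84 mm across, 24 mm high. Origin under its middle.
- jar: Bystander, to be left alone: glass jar with a steel cap, 72 mm across, 110 mm high. Origin under its middle.
Things that resemble listed ones, but are neither listed nor needed, are in the scene too. Of the things that look like the knob, the smallest one is meant. There is more than one size of the stand; the one meant has the size given above.

How it is judged:
On the way, in this order (a step that is already met when the one before it is completed fails the run):
1. The reset button is pressed at least 3 of its 4 mm with the held stylus (value of joint reset_button above 0.003 m and distance between stylus and reset_top below 0.008 m and contact force between stylus and the fingers above 0.5 N), for 0.1 s.
2. The stylus stands in its stand again, let go (horizontal distance between stylus and stand below 0.01 m and height (world z) of stylus between 0.006 and 0.014 m and angle between stylus's own z axis and vertical below 0.2 rad and contact force between stylus and the arm below 0.05 N and contact force between stylus and the fingers below 0.05 N and linear speed of stylus below 0.03 m/s), for 0.2 s.
3. The knob is fully on the D-shaft (z of knob in the frame of shaft_top below -0.0155 m and horizontal distance between knob and shaft_top below 0.0035 m and angle between the x axis of knob and the x axis of shaft_top, either way round below 0.3 rad and angle between knob's own z axis and vertical below 0.15 rad), for 0.2 s.
At the end, for the whole second after the job is handed in: Knob fully on the D-shaft (15.5 of 18 mm, within 3.5 mm and 0.3 rad of it, tilt under 0.15 rad), gripper on it with over 2 N, shaft held in over 4 of 6 mm; stylus untouched in its stand (tip 6 to 14 mm above the counter, 10 mm of the axis, tilt under 0.2 rad) (all of step 2 and all of step 3 and value of joint shaft above 0.004 m and contact force between the fingers and knob above 2 N); the arm keeps its last pose, push and grip.
It fails at once if A bystander is moved by more than 30 mm (distance of any of key_a, key_b, padlock, driver, tape_roll, jar from where it was at the start of the episode above 0.03 m).
It also fails if it takes over 58 s, if anything falls off the work surface, if the arm or the gripper's body presses on something with over 40 N, if the wrist force passes 120 N, or if a joint passes its speed limit or range.

### The arm

A 6-joint arm with a two-finger parallel gripper is mounted at the origin on the work surface. World frame = base frame: x ahead of the robot, y to its left, z up, the work surface at z = 0. Lengths are in m, angles in rad, forces in N, time in s.
With the tool pointing down it reaches from about 0.4 to 0.825 m from the base axis. Payload 7 kg.
Tool frame: the origin (TCP) lies between the finger pads; the fingertips stand 8 mm ahead of it and the grasp point (between the pads) lies 11 mm behind it (arm.finger_overhang is the distance from the TCP to the fingertips, in m); z points along the fingers, y is the line along which they close (so a half turn about z gives the same grasp; the last joint's range is limited). The gripper opens to 88 mm and grips with 3 to 60 N. Pads are 19 mm wide; open, the fingers measure 130 mm over their backs; the gripper's body (78 mm by 193 mm) begins 47 mm behind the grasp point.
Start: joints at [0.288, 0.359, 0.012, 0, -1.224, -0.288], TCP at [0.675, -0, 0.235] pointing down, gripper open.
Joint ranges: [-3.07, 3.07], [-1.43, 2.12], [-1.02, 1.25], [-3.03, 1.67], [-3.05, -0], [-3.03, 3.03]. Speed limits (rad/s): [2.39, 2.39, 3.01, 3.14, 3.14, 3.14].

### API

Orientations are given as [roll, pitch, yaw] about the fixed x, y, z axes, in that order (R = Rz(yaw) Ry(pitch) Rx(roll)).
In Python, from station import arm gives the robot as it stands.
- The arm moves only by the tool move_arm, never from a script. Its argument "rows" is text: rows parted by semicolons, each of 7 numbers parted by spaces: the turn, a rotation vector about the tool's x, y, z in degrees, then the shift along the tool's x, y, z in m, then the finger opening in m, from 0 to 0.0876. A call has 1 to 8 rows; each row shifts and turns the commanded pose from where the row before left it, along the tool's axes as they then stand; what a row does not reach is not made up. A row lasts 1/8 s, in which the tool goes at most 62.5 mm and 10.7 degrees, less where a joint would pass 70% of its speed; a pose out of reach is approached as far as the arm can. A call is refused whole if a number of a shift passes 0.0625 or a number of a turn 10.7, either way. A call with a gripper value outside its range is refused whole. The fingers move at their own pace and stop on an object; "squeeze" is the grip in N (left out, the last holds). Time passes only in rows, so rows that do not move let the fingers close. It gives the time, the measured TCP pose, the force, the opening and the grip force at its end, in the units of the state.
- arm.get_state(): the state, without advancing time (a new reading comes with each control period).
- arm.grab_frame(name): name is "scene" or "side" or "wrist"; returns (picture, depth): 420x560x3 uint8, blue, green, red; 420x560 float32, m along the optical axis (not along the pixel's ray), 0 where there is no reading.
- arm.camera_model(name): a dict with "mtx" (3x3 intrinsics, pixels), "k1" (the pictures are not rectified: a ray, as slopes to the right and down, at radius r is drawn at 1 + k1 r^2 times it, then the intrinsics apply), "camera_from_world" (4x4, takes a point from world to camera coordinates); the wrist camera has in their place "mount" (4x4, takes a point from camera to tool coordinates, whose origin is the TCP and whose axes are the flange's). Camera axes: x right, y down, z forward; pixel columns grow to the right and rows downward; lengths in m; the calibration is good to about 2 mm. A picture is of the moment at which its call begins: read the wrist's pose just before it. camera_model takes no time and is no camera call.
- arm.job_done(): hands the job in; it is judged then, once.
The state is a dict: "t": time; "q": joint angles; "qd": joint speeds; "joint_efforts": joint torques, N m; "eef_pos": TCP position; "ee_rot": TCP orientation; "force": force on the tool from outside, world axes, zero at the start; "moment": the same for the moment, N m; "width": finger opening in m; "gripper_force": force on a finger pad.
Only numpy, scipy, OpenCV 4.12 (cv2) and the standard library are available. Lean on these libraries where they do the work, as an engineer would, in place of code of your own. Each camera call takes 0.05 s, during which the arm holds its last target. There are 200 camera calls.

## Working session

There is one attempt and no reset: what is moved stays moved. The work goes in short steps, Python scripts to look and compute and a tool call to move; the robot and the scene stay as the last step left them, time stands still between calls to the robot, and variables do not carry over. Pictures are saved under pics/ and viewed, at most 10 in all, crops included, and the job is handed in when it is done.

Besides the shell and the picture viewer there is one more tool, called after "Request:" in YAML: its name, and indented under it one key for each argument. move_arm: Moves the arm, as the interface text tells. Its arguments: {"type":"object","properties":{"rows":{"type":"string"},"squeeze":{"type":"number"}},"required":["rows"]}

```bash
ls; mkdir -p pics; cat > h.py <<'E'
import numpy as np, cv2
from station import arm
from scipy.spatial.transform import Rotation as R
def grab(n):
    s=arm.get_state(); p,d=arm.grab_frame(n); return s,p,d
def c2w(n,s=None):
    m=arm.camera_model(n)
    if n!='wrist': return np.linalg.inv(m['camera_from_world'])
    T=np.eye(4); T[:3,:3]=R.from_euler('xyz',s['ee_rot']).as_matrix(); T[:3,3]=s['eef_pos']
    return T@m['mount']
def rays(n,uv):
    m=arm.camera_model(n); k=m['k1']; K=np.array(m['mtx'])
    uv=np.atleast_2d(np.asarray(uv,float)); 
    xd=(uv-[K[0,2],K[1,2]])/[K[0,0],K[1,1]]; x=xd.copy()
    for _ in range(30): x=xd/(1+k*(x**2).sum(1,keepdims=True))
    return np.c_[x,np.ones(len(x))]
def plane(n,uv,z,s=None):
    T=c2w(n,s); r=rays(n,uv)@T[:3,:3].T; o=T[:3,3]
    return o+r*((z-o[2])/r[:,2])[:,None]
def cloud(n,d,s=None):
    v,u=np.mgrid[:d.shape[0],:d.shape[1]]
    T=c2w(n,s); P=rays(n,np.c_[u.ravel(),v.ravel()])*d.reshape(-1,1)
    W=P@T[:3,:3].T+T[:3,3]; W[d.ravel()==0]=np.nan
    return W.reshape(d.shape+(3,))
E
python3 - <<'E'
from h import *
s=arm.get_state(); print(s)
for n in ['scene','side','wrist']:
    s,p,d=grab(n); cv2.imwrite(f'pics/{n}.png',p); np.savez(f'{n}0.npz',p=p,d=d)
    m=arm.camera_model(n); print(n,m['mtx'],m['k1'],c2w(n,s)[:3].round(3))
E
```

```text
pics
{'t': 0.0, 'q': array([ 2.88108556e-01,  3.59390620e-01,  1.10408196e-02, -3.67455771e-04,
       -1.22408361e+00, -2.88071420e-01]), 'qd': array([-0.00032097, -0.00098145, -0.00173588, -0.00042192,  0.00027587,
       -0.00177529]), 'joint_efforts': array([-8.00930356e-04, -5.82726967e+01,  2.93058443e+01,  6.99745238e+00,
        6.93249181e-03, -2.06530804e-04]), 'eef_pos': array([ 6.74516256e-01, -1.62301489e-05,  2.33609286e-01]), 'ee_rot': array([ 3.13992488e+00, -1.33954514e-04, -1.57088423e+00]), 'force': array([ 1.11580412, -0.24490543, -0.42427072]), 'moment': array([ 0.03898554, -0.01490375,  0.00369289]), 'gripper_force': 0.0, 'width': 0.08768248600160168}
scene [[456.69798532   0.         286.16981622]
 [  0.         456.69798532 215.93335405]
 [  0.           0.           1.        ]] 0.05140998881127292 [[ 0.538  0.602 -0.59   1.098]
 [ 0.843 -0.389  0.372 -0.507]
 [-0.005 -0.698 -0.717  0.811]]
side [[408.78702788   0.         280.50784777]
 [  0.         408.78702788 214.77210936]
 [  0.           0.           1.        ]] -0.08187981552702028 [[ 0.996 -0.064  0.059  0.458]
 [-0.087 -0.752  0.653 -0.776]
 [ 0.003 -0.656 -0.755  0.795]]
wrist [[339.53302471   0.         279.69344853]
 [  0.         339.53302471 209.56127576]
 [  0.           0.           1.        ]] -0.009059188155827687 [[-1.    -0.001 -0.002  0.675]
 [-0.001  0.967  0.254 -0.068]
 [ 0.002  0.254 -0.967  0.383]]
```

View pics/scene.png

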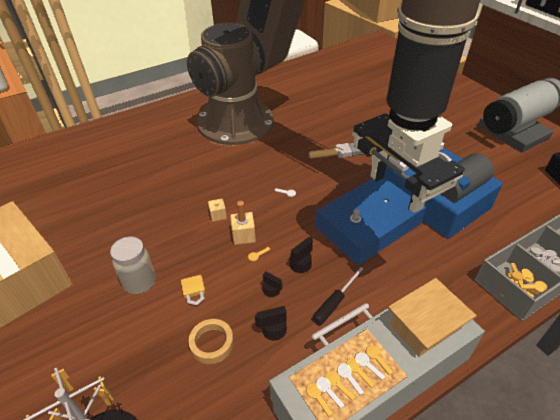

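View pics/side.png

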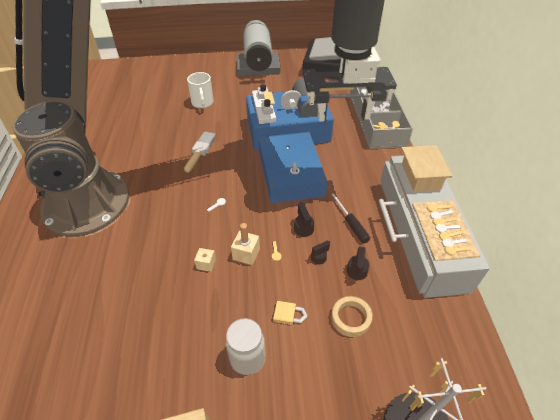

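The scene view shows the stylus in the larger stand at about (242,225), three knobs at (302,257), (272,285) and (271,323), and the shaft at (356,213). In the side view the stylus is at (245,240), the smallest knob at (320,252), the shaft at (295,170) and the button at (288,148).

```bash
python3 - <<'E'
from h import *
D={}
for n in ['scene','side']:
    z=np.load(n+'0.npz'); p,d=z['p'],z['d']; W=cloud(n,d); D[n]=(p,W)
    hsv=cv2.cvtColor(p,cv2.COLOR_BGR2HSV)
    # deck: blue, z ~ 0.055
    blue=(abs(hsv[...,0].astype(int)-110)<14)&(hsv[...,1]>120)&(abs(W[...,2]-.055)<.007)
    k,l,st,c=cv2.connectedComponentsWithStats(blue.astype(np.uint8)); 
    for i in np.argsort(-st[1:,4])[:1]+1:
        P=W[l==i]; r=cv2.minAreaRect((P[:,:2]*1000).astype(np.float32)); print(n,'deck',st[i,4],np.median(P[:,2]).round(4),r)
    # objects dark: knobs
    dark=(hsv[...,2]<60)&(W[...,2]>.004)&(W[...,2]<.09)&(W[...,1]<.1)&(W[...,0]>.35)
    k,l,st,c=cv2.connectedComponentsWithStats(dark.astype(np.uint8))
    for i in range(1,k):
        if st[i,4]>60:
            P=W[l==i]; print(n,'dark',c[i].round(),st[i,4],P.min(0).round(3),P.max(0).round(3),np.median(P,0).round(3))
    roi={'scene':(slice(195,250),slice(200,262)),'side':(slice(220,275),slice(190,265))}[n]
    w=W[roi];m=(w[...,2]>.02)
    k,l,st,c=cv2.connectedComponentsWithStats(m.astype(np.uint8))
    for i in range(1,k):
        if st[i,4]>40:
            P=w[l==i]; print(n,'stand',c[i].round(),st[i,4],P.min(0).round(3),P.max(0).round(3))
            for a,b in [(.044,.054),(.08,.1),(.1,.12)]:
                Q=P[(P[:,2]>a)&(P[:,2]<b)]
                if len(Q)>3: print('   ',a,b,len(Q),Q.mean(0).round(4),cv2.minAreaRect((Q[:,:2]*1000).astype(np.float32)))
    # shaft
    m=(W[...,2]>.062)&(W[...,2]<.09)
    u,v=dict(scene=(356,213),side=(295,170))[n]
    mm=np.zeros_like(m);mm[v-14:v+14,u-12:u+12]=1
    P=W[m&mm]; print(n,'shaft',len(P),P.mean(0).round(4),P.max(0).round(4))
    big=cv2.resize(p[v-45:v+45,u-60:u+60],(480,360),interpolation=cv2.INTER_CUBIC); D[n+'b']=big
cv2.imwrite('pics/shaft2.png',np.vstack([D['sceneb'],D['sideb']])[:, :][::1][:720] if 0 else np.hstack([D['sceneb'][:,40:440],D['sideb'][:,40:440]]))
E
```

```text
scene deck 4243 0.0555 ((594.2071533203125, 150.32949829101562), (223.15048217773438, 379.8523864746094), 4.391156196594238)
scene dark [301. 256.] 557 [ 0.562 -0.165  0.004] [ 0.6   -0.109  0.067] [ 0.582 -0.145  0.037]
scene dark [271. 285.] 347 [ 0.583 -0.249  0.004] [ 0.624 -0.22   0.05 ] [ 0.607 -0.235  0.03 ]
scene dark [328. 307.] 447 [ 0.684 -0.202  0.005] [ 0.729 -0.118  0.029] [ 0.71  -0.166  0.023]
scene dark [272. 322.] 769 [ 0.668 -0.31   0.004] [ 0.707 -0.252  0.068] [ 0.689 -0.283  0.041]
scene dark [114. 415.] 337 [ 0.66  -0.626  0.007] [ 0.707 -0.562  0.016] [ 0.678 -0.59   0.012]
scene stand [17. 11.] 221 [ 0.313 -0.247  0.02 ] [ 0.357 -0.204  0.039]
scene stand [42. 27.] 618 [ 0.394 -0.236  0.02 ] [ 0.461 -0.173  0.113]
    0.044 0.054 298 [ 0.4338 -0.2063  0.0503] ((428.5334777832031, -203.92333984375), (49.629920959472656, 54.873844146728516), 66.77457427978516)
    0.08 0.1 48 [ 0.4336 -0.2059  0.0903] ((433.8429260253906, -206.1841278076172), (14.740328788757324, 8.659470558166504), 67.41651916503906)
    0.1 0.12 42 [ 0.4307 -0.2055  0.1073] ((430.254821777343
[... 297 characters left out ...]
0.166  0.006] [ 0.592 -0.115  0.065] [ 0.566 -0.155  0.035]
side stand [55. 23.] 672 [ 0.394 -0.239  0.02 ] [ 0.46  -0.175  0.111]
    0.044 0.054 333 [ 0.4275 -0.2105  0.0504] ((427.6468811035156, -204.79083251953125), (52.34477996826172, 50.36073684692383), 66.42823028564453)
    0.08 0.1 41 [ 0.4274 -0.2106  0.0898] ((427.1050720214844, -209.93441772460938), (8.282456398010254, 15.578922271728516), 89.04205322265625)
    0.1 0.12 48 [ 0.427  -0.2073  0.1069] ((426.5787658691406, -206.75209045410156), (14.232768058776855, 14.430207252502441), 72.78473663330078)
side stand [14. 37.] 286 [ 0.31  -0.248  0.02 ] [ 0.354 -0.206  0.04 ]
side shaft 32 [0.5623 0.0126 0.0746] [0.5664 0.019  0.0832]
```

View pics/wrist.png

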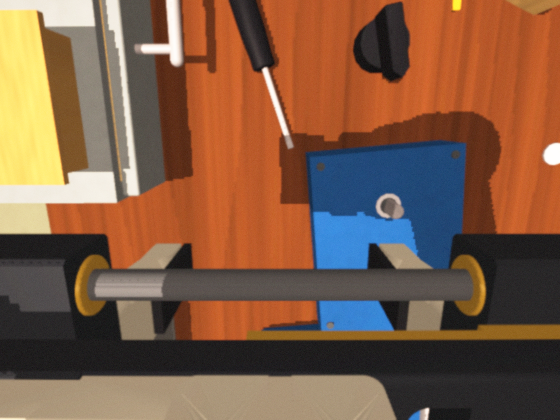

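View pics/shaft2.png

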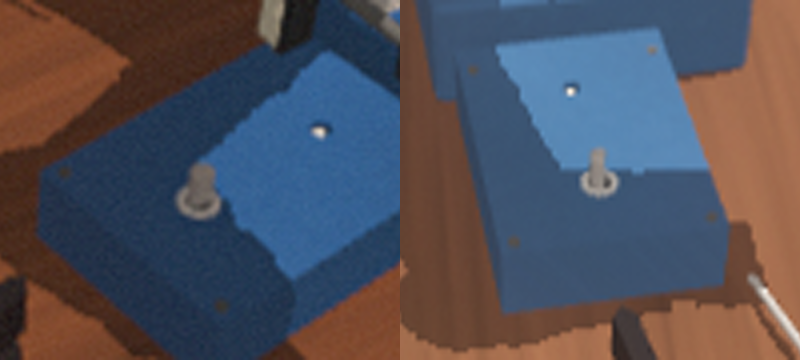

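The wrist view shows the shaft and its collar at (390,205) and the large knob at (385,40). The gripper covers the lower half. In the enlarged crops, the button is a white dot behind the shaft, and the deck's x axis points roughly along world +x.

Request:
move_arm:
  rows: "0 0 0 0.03 0.044 0 0.06; 0 0 0 0.03 0.044 0 0.06; 0 0 0 0.03 0.044 0 0.06; 0 0 0 0.03 0.043 0 0.06; 0 0 0 0 0 0 0.06; 0 0 0 0 0 0 0.06"

```text
t: 0.9
eef_pos: [0.5002, -0.1201, 0.2349]
ee_rot: [-3.141, 0.0, -1.571]
force: [0.3, 0.6, -0.3]
width: 0.0599
gripper_force: 0.0
```

```bash
python3 - <<'E'
from h import *
s,p,d=grab('wrist'); cv2.imwrite('pics/w1.png',p); np.savez('w1.npz',p=p,d=d); np.save('w1s.npy',s,allow_pickle=True)
print(s['t'],s['eef_pos'],s['ee_rot'])
W=cloud('wrist',d,s); hsv=cv2.cvtColor(p,cv2.COLOR_BGR2HSV)
k,l,st,c=cv2.connectedComponentsWithStats(((W[...,2]>.015)&(W[...,2]<.13)&(W[...,1]<-.17)).astype(np.uint8))
for i in range(1,k):
    if st[i,4]>150:
        P=W[l==i]; print(c[i].round(),st[i,4],P.min(0).round(3),P.max(0).round(3))
E
```

```text
0.9 [ 0.50023531 -0.12009801  0.23492833] [-3.14061055e+00  1.03888909e-04 -1.57123466e+00]
[90. 27.] 2926 [ 0.656 -0.296  0.015] [ 0.694 -0.25   0.066]
[448.  80.] 1771 [ 0.311 -0.249  0.015] [ 0.356 -0.205  0.038]
[180.  76.] 1358 [ 0.579 -0.249  0.015] [ 0.622 -0.214  0.05 ]
[355. 100.] 3235 [ 0.396 -0.239  0.015] [ 0.461 -0.174  0.11 ]
[ 80. 123.] 764 [ 0.693 -0.202  0.015] [ 0.726 -0.17   0.027]
```

View pics/w1.png

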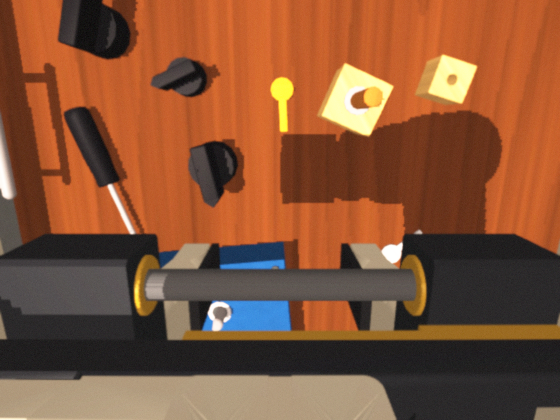

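The wrist view shows the stylus top at (373,97) in the larger stand at (355,100). The small knob is at (180,76) with its beak toward the left at (155,82), which is world +x. Next I'll measure both.

```bash
cat > meas.py <<'E'
from h import *
def centroid(n,m,z,s):
    v,u=np.nonzero(m); return plane(n,np.c_[u,v],z,s)
def knob(W,s,m0):
    m=m0&(W[...,2]>.042)&(W[...,2]<.055); P=W[m][:,:2]
    r=cv2.minAreaRect((P*1000).astype(np.float32)); 
    c=P.mean(0); w,V=np.linalg.eigh(np.cov(P.T)); a=V[:,1]; t=(P-c)@a
    return len(P),c,np.degrees(np.arctan2(a[1],a[0])),t.min(),t.max(),r,a
E
python3 - <<'E'
from meas import *
z=np.load('w1.npz'); p,d=z['p'],z['d']; s=np.load('w1s.npy',allow_pickle=True).item()
W=cloud('wrist',d,s)
roi=np.zeros(d.shape,bool); roi[50:110,140:215]=1
print(knob(W,s,roi))
hsv=cv2.cvtColor(p,cv2.COLOR_BGR2HSV)
m=roi&(hsv[...,2]<60)&(W[...,2]>.012)&(W[...,2]<.026); P=W[m]; print('skirt',cv2.minEnclosingCircle((P[:,:2]*1000).astype(np.float32)))
roi=np.zeros(d.shape,bool); roi[60:140,315:395]=1
P=W[roi&(W[...,2]>.1)]; print('styl',len(P),P.mean(0),cv2.minEnclosingCircle((P[P[:,2]>.105][:,:2]*1000).astype(np.float32)))
m=roi&(hsv[...,0]>5)&(hsv[...,0]<18)&(hsv[...,1]>170)&(W[...,2]>.103); v,u=np.nonzero(m); print(len(u),cv2.minEnclosingCircle(np.c_[u,v].astype(np.float32)),plane('wrist',[u.mean(),v.mean()],.108,s))
P=W[roi&(abs(W[...,2]-.05)<.004)]; print('stand',cv2.minAreaRect((P[:,:2]*1000).astype(np.float32)))
# shaft & button from first wrist image
z=np.load('wrist0.npz')
E
```

```text
(662, array([ 0.59968271, -0.22997969]), np.float64(-156.22111700246077), np.float64(-0.024187803153488195), np.float64(0.02068758375437683), ((601.496337890625, -229.77589416503906), (44.898868560791016, 12.601571083068848), 23.34653091430664), array([-0.91510834, -0.40320805]))
skirt ((597.12890625, -231.3082733154297), 18.0437068939209)
styl 362 [ 0.42878842 -0.20609588  0.10692004] ((427.8890380859375, -206.0937042236328), 7.965034008026123)
44 ((371.27215576171875, 97.36075592041016), 9.884329795837402) [[ 0.43350629 -0.20425167  0.108     ]]
stand ((427.912109375, -206.3616943359375), (50.4264030456543, 50.276611328125), 66.9415054321289)
```

Request:
move_arm:
  rows: "0 0 0 0.043 0.036 0 0.05; 0 0 0 0.043 0.036 0 0.05; 0 0 0 0 0 0.04 0.05; 0 0 0 0 0 0.04 0.05; 0 0 0 0 0 0.04 0.05; 0 0 0 0 0 0.038 0.05; 0 0 0 0 0 0 0.05; 0 0 0 0 0 0 0.01"
  squeeze: 30

```text
t: 1.95
eef_pos: [0.4293, -0.206, 0.0774]
ee_rot: [-3.141, -0.0, -1.57]
force: [-0.9, -0.7, 0.9]
width: 0.0445
gripper_force: 0.0
```

Request:
move_arm:
  rows: "0 0 0 0 0 0 0.005; 0 0 0 0 0 0 0.005; 0 0 0 0 0 0 0.005; 0 0 0 0 0 0 0.005; 0 0 0 0 0 0 0.005"

```text
t: 2.58
eef_pos: [0.4283, -0.2061, 0.0772]
ee_rot: [-3.141, -0.0, -1.571]
force: [-1.4, 0.7, 6.6]
width: 0.0155
gripper_force: 30.0
```

Request:
move_arm:
  rows: "0 0 0 0 0 -0.05 0.005; 0 0 0 0 0 -0.05 0.005; 0 0 0 -0.059 -0.012 -0.02 0.005; 0 0 0 -0.059 -0.012 -0.02 0.005; 0 0 0 -0.06 -0.012 -0.02 0.005; 0 0 0 -0.06 -0.012 -0.02 0.005; 0 0 0 -0.06 -0.012 -0.02 0.005; 0 0 0 -0.058 -0.012 -0.02 0.005"

```text
t: 3.58
eef_pos: [0.4983, 0.1449, 0.295]
ee_rot: [-3.141, 0.0, -1.571]
force: [1.8, -0.2, -0.2]
width: 0.0155
gripper_force: 30.0
```

Request:
move_arm:
  rows: "0 0 0 0 0 0 0.005; 0 0 0 0 0 0 0.005"

```text
t: 3.82
eef_pos: [0.4981, 0.143, 0.2936]
ee_rot: [3.14, -0.001, -1.57]
force: [0.7, -0.2, -1.2]
width: 0.0156
gripper_force: 30.0
```

```bash
python3 - <<'E'
from meas import *
print('button scene/side',plane('scene',[386,200.5],.049),plane('side',[287.5,147.5],.049))
s,p,d=grab('wrist'); cv2.imwrite('pics/w2.png',p); np.savez('w2.npz',p=p,d=d); np.save('w2s.npy',s,allow_pickle=True)
print(s['t'],s['eef_pos'],s['ee_rot'],s['force'],s['width'])
W=cloud('wrist',d,s); hsv=cv2.cvtColor(p,cv2.COLOR_BGR2HSV)
blue=(abs(hsv[...,0].astype(int)-110)<14)&(hsv[...,1]>120)&(abs(W[...,2]-.055)<.007)&(W[...,1]<.19)
P=W[blue]; print('deck',len(P),np.median(P[:,2]),cv2.minAreaRect((P[:,:2]*1000).astype(np.float32)))
near=(np.hypot(W[...,0]-.557,W[...,1]-.122)<.02)&(hsv[...,1]<90)&(hsv[...,2]>120)
v,u=np.nonzero(near)
if len(u): print('btn',len(u),u.mean(),v.mean(),plane('wrist',[u.mean(),v.mean()],.049,s))
sh=(np.hypot(W[...,0]-.563,W[...,1]-.020)<.02)&(W[...,2]>.077); P=W[sh]
print('shaft',len(P), len(P) and (P.mean(0),cv2.minEnclosingCircle((P[:,:2]*1000).astype(np.float32))))
E
```

```text
button scene/side [[0.55691158 0.11778703 0.049     ]] [[0.55726461 0.11809044 0.049     ]]
3.825 [0.49805914 0.14302722 0.29358624] [ 3.14037534e+00 -5.30053207e-04 -1.57001035e+00] [ 0.72236146 -0.17947433 -1.18492172] 0.015637563593057895
deck 26557 0.05449528169137424 ((586.8812255859375, 68.98596954345703), (225.47976684570312, 216.6339569091797), 4.876393795013428)
btn 3084 45.45687418936446 341.7769130998703 [[0.81198882 0.36293418 0.049     ]]
shaft 131 (array([0.5650875 , 0.01420773, 0.08003361]), ((566.745849609375, 13.722906112670898), 7.119344234466553))
```

View pics/w2.png

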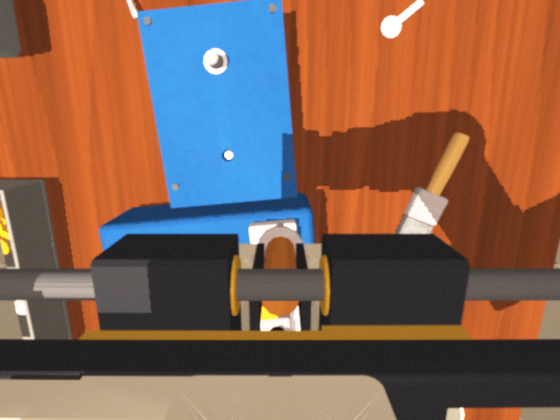

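The wrist view shows the whole deck: button at (228,155), shaft at (215,61), and the held stylus at column 280.

```bash
python3 - <<'E'
from meas import *
z=np.load('w2.npz'); p,d=z['p'],z['d']; s=np.load('w2s.npy',allow_pickle=True).item()
W=cloud('wrist',d,s); hsv=cv2.cvtColor(p,cv2.COLOR_BGR2HSV)
w=np.zeros(d.shape,bool); w[145:166,218:240]=1
m=w&(hsv[...,1]<110)&(hsv[...,2]>110); v,u=np.nonzero(m); print('btn',len(u),u.mean(),v.mean(),plane('wrist',[u.mean(),v.mean()],.049,s))
m=w&((hsv[...,1]<110)|(hsv[...,2]<90)); v,u=np.nonzero(m); print('hole',len(u),u.mean(),v.mean(),plane('wrist',[u.mean(),v.mean()],.055,s))
blue=((abs(hsv[...,0].astype(int)-110)<14)&(hsv[...,1]>120)&(abs(W[...,2]-.055)<.005))
L=[];Rr=[];T=[]
for r in range(30,195,3):
    c=np.nonzero(blue[r,:310])[0]; L.append((c.min(),r)); Rr.append((c.max(),r))
for c in range(150,270,3):
    rr=np.nonzero(blue[:100,c])[0]; T.append((c,rr.min()))
for n,q in (('L',L),('R',Rr),('T',T)):
    P=plane('wrist',q,.055,s)[:,:2]; vx,vy,x,y=cv2.fitLine(P.astype(np.float32)*1000,cv2.DIST_HUBER,0,.01,.01).ravel(); print(n,np.degrees(np.arctan2(vy,vx)),x,y)
# screws
dk=np.zeros(d.shape,np.uint8); dk[:195,140:300]=1
P=W[(np.hypot(W[...,0]-.565,W[...,1]-.018)<.025)&(W[...,2]>.078)]; print(np.median(P,0))
E
```

```text
btn 88 228.2840909090909 154.79545454545453 [[0.5569807  0.11358979 0.049     ]]
hole 88 228.2840909090909 154.79545454545453 [[0.55609178 0.11300679 0.055     ]]
L -84.67622 634.87146 71.86809
R -84.910324 488.89532 47.190853
T 5.088514 569.21826 -39.739456
[0.56516558 0.01440257 0.08006501]
```

Request:
move_arm:
  rows: "0 0 0 0.014 -0.03 0 0.005; 0 0 0 0.014 -0.029 0.02 0.005; 0 0 0 0 0 0.05 0.005; 0 0 0 0 0 0.05 0.005; 0 0 0 0 0 0.031 0.005; 0 0 0 0 0 0 0.005; 0 0 0 0 0 0 0.005"

```text
t: 4.75
eef_pos: [0.5583, 0.1145, 0.1446]
ee_rot: [-3.14, 0.0, -1.571]
force: [-0.8, 0.7, 0.2]
width: 0.0152
gripper_force: 30.0
```

```bash
python3 - <<'E'
from meas import *
s=arm.get_state(); print(s['t'],s['eef_pos'],s['ee_rot'],s['force'])
C=[]
for n,(u,v) in dict(side=(288,140),scene=(386,193)).items():
    _,p,d=grab(n); np.savez('b_'+n,p=p,d=d)
    C.append(cv2.resize(p[v-30:v+30,u-25:u+25],(400,480),interpolation=cv2.INTER_CUBIC))
cv2.imwrite('pics/b1.png',np.hstack(C))
E
```

```text
4.75 [0.55833897 0.11452745 0.14464323] [-3.14001800e+00  3.10259909e-04 -1.57137094e+00] [-0.81537874  0.66182957  0.17889459]
```

View pics/b1.png

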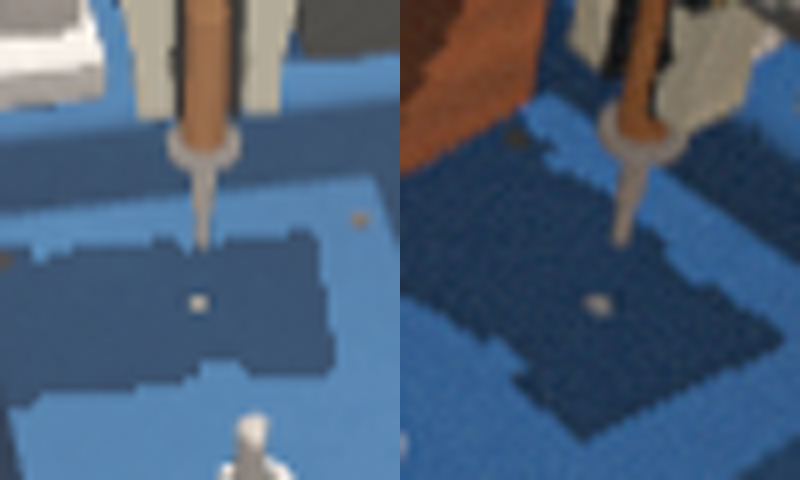

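The crops show the stylus tip in the side view at crop (203,248) with the button at (199,303), and in the scene view at (220,245) with the button at (198,305). I'll triangulate both.

```bash
python3 - <<'E'
from meas import *
def tri(a,b):
    A=[];B=[]
    M=np.zeros((3,3));y=np.zeros(3)
    for n,uv in (('side',a),('scene',b)):
        T=c2w(n); r=T[:3,:3]@rays(n,uv)[0]; r/=np.linalg.norm(r); Q=np.eye(3)-np.outer(r,r); M+=Q; y+=Q@T[:3,3]
    return np.linalg.solve(M,y)
t=tri((288.4,141.0),(388.5,193.6)); b=tri((287.9,147.9),(385.75,201.1)); print(t,b)
for n,tt,bb in (('side',(288.4,141.0),(287.9,147.9)),('scene',(388.5,193.6),(385.75,201.1))): print(n,plane(n,tt,t[2])[0],plane(n,tt,.0772)[0],plane(n,bb,.049)[0])
E
```

```text
[0.55930583 0.1184656  0.07247168] [0.55821242 0.11588439 0.04918102]
side [0.55939142 0.11772124 0.07247168] [0.55872476 0.11187084 0.0772    ] [0.55821806 0.11625063 0.049     ]
scene [0.55890995 0.11907107 0.07247168] [0.56236069 0.1150636  0.0772    ] [0.55816378 0.11590999 0.049     ]
```

Request:
move_arm:
  rows: "0 0 0 0 0.001 0.01 0.005; 0 0 0 0 0 0.008 0.005; 0 0 0 0 0 0.003 0.005; 0 0 0 0 0 0.003 0.005; 0 0 0 0 0 0.001 0.005; 0 0 0 0 0 0 0.005"

```text
t: 5.6
eef_pos: [0.5566, 0.115, 0.1183]
ee_rot: [-3.142, 0.0, -1.571]
force: [0.2, 0.4, -0.6]
width: 0.0154
gripper_force: 30.0
```

Request:
move_arm:
  rows: "0 0 0 0 0 0.003 0.005; 0 0 0 0 0 0.002 0.005; 0 0 0 0 0 0.0015 0.005; 0 0 0 0 0 0.001 0.005; 0 0 0 0 0 0 0.005; 0 0 0 0 0 0 0.005"

```text
t: 6.35
eef_pos: [0.5572, 0.1151, 0.1118]
ee_rot: [-3.14, 0.0, -1.57]
force: [-1.4, 0.6, 8.5]
width: 0.0154
gripper_force: 30.0
```

Request:
move_arm:
  rows: "0 0 0 0 0 0.001 0.005; 0 0 0 0 0 0 0.005; 0 0 0 0 0 0 0.005"

```text
t: 6.72
eef_pos: [0.5574, 0.1152, 0.1115]
ee_rot: [-3.139, 0.0, -1.57]
force: [-3.3, 0.5, 14.6]
width: 0.0153
gripper_force: 30.0
```

Request:
move_arm:
  rows: "0 0 0 0 0 -0.05 0.005; 0 0 0 0 0 -0.05 0.005; 0 0 0 0.053 0.021 -0.04 0.005; 0 0 0 0.054 0.022 0 0.005; 0 0 0 0.054 0.022 0 0.005; 0 0 0 0.054 0.022 0 0.005; 0 0 0 0.053 0.021 0 0.005; 0 0 0 0.053 0.021 0 0.005"

```text
t: 7.72
eef_pos: [0.4285, -0.202, 0.2456]
ee_rot: [-3.141, 0.0, -1.57]
force: [2.4, 0.0, -0.5]
width: 0.0156
gripper_force: 30.0
```

Request:
move_arm:
  rows: "0 0 0 0 0 0.05 0.005; 0 0 0 0 0 0.04 0.005; 0 0 0 0 0 0 0.005; 0 0 0 0 0 0 0.005"

```text
t: 8.22
eef_pos: [0.4306, -0.2007, 0.1569]
ee_rot: [-3.141, -0.001, -1.57]
force: [0.7, -0.1, -0.8]
width: 0.0153
gripper_force: 30.0
```

Request:
move_arm:
  rows: "0 0 0 0.0054 0.0023 0.015 0.005; 0 0 0 0 0 0.015 0.005; 0 0 0 0 0 0 0.005; 0 0 0 0 0 0 0.005"

```text
t: 8.72
eef_pos: [0.4278, -0.2061, 0.1262]
ee_rot: [-3.141, -0.0, -1.571]
force: [0.0, -0.4, -0.4]
width: 0.0156
gripper_force: 30.0
```

Request:
move_arm:
  rows: "0 0 0 0 0 0.009 0.005; 0 0 0 0 0 0.009 0.005; 0 0 0 0 0 0.009 0.005; 0 0 0 0 0 0.009 0.005; 0 0 0 0 0 0.009 0.005; 0 0 0 0 0 0 0.005; 0 0 0 0 0 0 0.005"

```text
t: 9.6
eef_pos: [0.4276, -0.206, 0.0807]
ee_rot: [-3.142, -0.0, -1.571]
force: [-0.2, -0.5, -0.8]
width: 0.0154
gripper_force: 30.0
```

Request:
move_arm:
  rows: "0 0 0 0 0 0.002 0.005; 0 0 0 0 0 0.0015 0.005; 0 0 0 0 0 0 0.005; 0 0 0 0 0 0 0.05; 0 0 0 0 0 0 0.05; 0 0 0 0 0 0 0.05; 0 0 0 0 0 0 0.05; 0 0 0 0 0 0 0.05"

```text
t: 10.6
eef_pos: [0.4274, -0.206, 0.0771]
ee_rot: [3.142, 0.0, -1.571]
force: [0.5, -0.4, -0.6]
width: 0.0496
gripper_force: 0.0
```

Request:
move_arm:
  rows: "0 0 0 0 0 -0.02 0.05; 0 0 0 0 0 -0.05 0.05; 0 0 0 0 0 -0.05 0.05; 0 0 0 -0.03 -0.03 -0.04 0.05; 0 0 0 0 0 0 0.05; 0 0 0 0 0 0 0.05"

```text
t: 11.35
eef_pos: [0.4569, -0.1757, 0.2365]
ee_rot: [3.141, 0.0, -1.57]
force: [0.1, -0.5, -0.5]
width: 0.0501
gripper_force: 0.0
```

```bash
python3 - <<'E'
from meas import *
s,p,d=grab('wrist'); cv2.imwrite('pics/w3.png',p); np.savez('w3.npz',p=p,d=d); np.save('w3s.npy',s,allow_pickle=True)
print(s['t'],s['eef_pos'],s['ee_rot'],s['force'],s['width'],s['q'])
W=cloud('wrist',d,s)
P=W[(np.hypot(W[...,0]-.428,W[...,1]+.206)<.03)&(W[...,2]>.1)&(W[...,2]<.14)]; print('styl',len(P),P.mean(0),P.max(0),cv2.minEnclosingCircle((P[:,:2]*1000).astype(np.float32)))
m=np.hypot(W[...,0]-.597,W[...,1]+.231)<.035
print(knob(W,s,m))
E
```

```text
11.35 [ 0.45686212 -0.17571305  0.23654029] [ 3.14079898e+00  4.90677436e-04 -1.57044010e+00] [ 0.07613895 -0.5146079  -0.53446122] 0.050079325457634195 [ 3.50354682e-02  4.86345609e-02 -3.80764948e-01 -5.69410357e-04
 -1.14217306e+00 -3.44421901e-02]
styl 294 [ 0.4280301  -0.20658127  0.10699948] [ 0.43552716 -0.19879432  0.10975979] ((427.8148498535156, -206.25291442871094), 7.923903942108154)
(566, array([ 0.59925629, -0.23014253]), np.float64(-155.70971495483812), np.float64(-0.02481482724842093), np.float64(0.020351467890439467), ((601.375732421875, -229.45994567871094), (45.192962646484375, 12.114991188049316), 24.73929786682129), array([-0.91147304, -0.41135982]))
```

Request:
move_arm:
  rows: "0 0 0 0.019 -0.047 0 0.05; 0 0 0 0.019 -0.047 0 0.05; 0 0 0 0.018 -0.046 0 0.05; 0 0 9.5 0 0 0 0.05; 0 0 9.5 0 0 0 0.05; 0 0 9.5 0 0 0 0.05; 0 0 9.5 0 0 0 0.05; 0 0 9.5 0 0 0 0.05"

```text
t: 12.4
eef_pos: [0.5962, -0.2325, 0.2353]
ee_rot: [3.139, -0.002, -2.406]
force: [-0.7, 0.3, 0.0]
width: 0.0501
gripper_force: 0.0
```

Request:
move_arm:
  rows: "0 0 9.5 0 0 0 0.05; 0 0 9 0 0 0 0.05; 0 0 0 0 0 0 0.05; 0 0 0 0 0 0 0.05"

```text
t: 12.9
eef_pos: [0.5969, -0.2323, 0.2363]
ee_rot: [3.141, -0.001, -2.72]
force: [-0.3, -0.7, 0.2]
width: 0.0498
gripper_force: 0.0
```

```bash
python3 - <<'E'
from meas import *
s,p,d=grab('wrist'); np.savez('w4.npz',p=p,d=d); np.save('w4s.npy',s,allow_pickle=True)
print(s['t'],s['eef_pos'],np.degrees(s['ee_rot']),s['force'],s['q'])
W=cloud('wrist',d,s)
m=np.hypot(W[...,0]-.597,W[...,1]+.231)<.035
print(knob(W,s,m))
E
```

```text
12.9 [ 0.5968999  -0.23226705  0.23631143] [ 1.79958891e+02 -6.87110818e-02 -1.55832633e+02] [-0.29319971 -0.69939079  0.22678129] [-6.70156602e-02  3.02234617e-01 -6.57331117e-02 -7.53316702e-05
 -1.20422431e+00 -1.08195393e+00]
(497, array([ 0.59979472, -0.23058227]), np.float64(-155.98679868543536), np.float64(-0.023486420198000315), np.float64(0.020817513966295553), ((601.0064086914062, -230.02142333984375), (44.30319595336914, 11.411992073059082), 23.99420166015625), array([-0.91345172, -0.40694712]))
```

Request:
move_arm:
  rows: "0 0 0 0 0 0.055 0.035; 0 0 0 0 0 0.055 0.035; 0 0 0 0 0 0.05 0.035; 0 0 0 0 0 0.03 0.035; 0 0 0 0 0 0.013 0.035; 0 0 0 0 0 0 0.035; 0 0 0 0 0 0 0.035"

```text
t: 13.82
eef_pos: [0.5985, -0.2322, 0.0357]
ee_rot: [-3.14, 0.002, -2.722]
force: [0.6, 0.2, 0.2]
width: 0.0348
gripper_force: 0.0
```

Request:
move_arm:
  rows: "0 0 0 0 0 0 0.005; 0 0 0 0 0 0 0.005; 0 0 0 0 0 0 0.005; 0 0 0 0 0 0 0.005; 0 0 0 0 0 0 0.005"
  squeeze: 40

```text
t: 14.45
eef_pos: [0.5976, -0.232, 0.0346]
ee_rot: [-3.141, 0.0, -2.723]
force: [-0.9, 0.9, 5.6]
width: 0.0117
gripper_force: 40.0
```

Request:
move_arm:
  rows: "0 0 0 0 0 -0.055 0.005; 0 0 0 0 0 -0.055 0.005; 0 0 9.5 0 0 -0.055 0.005; 0 0 9.6 0 0 -0.05 0.005; 0 0 0 -0.01 0.061 0 0.005; 0 0 0 -0.01 0.061 0 0.005; 0 0 0 -0.01 0.061 0 0.005; 0 0 0 -0.01 0.061 0 0.005"

```text
t: 15.45
eef_pos: [0.6161, 0.0164, 0.2489]
ee_rot: [3.141, -0.0, -3.056]
force: [0.8, 0.3, -0.6]
width: 0.0118
gripper_force: 40.0
```

Request:
move_arm:
  rows: "0 0 0 0 0 0 0.005; 0 0 0 0 0 0 0.005"

```text
t: 15.7
eef_pos: [0.6162, 0.0149, 0.2487]
ee_rot: [-3.141, -0.001, -3.055]
force: [0.4, -0.5, -0.9]
width: 0.0119
gripper_force: 40.0
```

```bash
python3 - <<'E'
from meas import *
s,p,d=grab('wrist'); np.savez('w5.npz',p=p,d=d); np.save('w5s.npy',s,allow_pickle=True); cv2.imwrite('pics/w5.png',p)
print(s['t'],s['eef_pos'],np.degrees(s['ee_rot']),s['force'],s['width'])
W=cloud('wrist',d,s)
P=W[(np.hypot(W[...,0]-.566,W[...,1]-.015)<.025)&(W[...,2]>.076)&(W[...,2]<.09)]
print('shaft',len(P), len(P) and (P.mean(0),cv2.minEnclosingCircle((P[:,:2]*1000).astype(np.float32))))
E
```

```text
15.7 [0.61621832 0.01490485 0.24866506] [-1.79993920e+02 -4.48354840e-02 -1.75036203e+02] [ 0.36110695 -0.48205297 -0.86362846] 0.011853747494897978
shaft 139 (array([0.56489086, 0.01412424, 0.08026997]), ((566.1089477539062, 13.905814170837402), 6.8576436042785645))
```

View pics/w5.png

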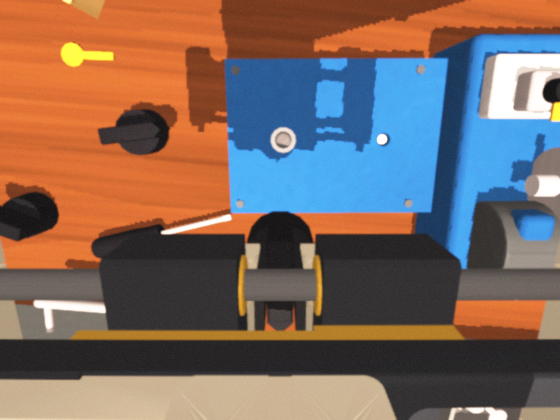

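The wrist view shows the deck squarely aligned with the image, shaft at (283,140), button at (382,140) and the held knob at (280,240).

Request:
move_arm:
  rows: "0 0 0 0.0246 0.002 0 0.005; 0 0 0 0.0246 0.0019 0 0.005; 0 0 0 0 0 0.05 0.005; 0 0 0 0 0 0.05 0.005; 0 0 0 0 0 0.025 0.005; 0 0 0 0 0 0 0.005; 0 0 0 0 0 0 0.005"

```text
t: 16.62
eef_pos: [0.5679, 0.0136, 0.1253]
ee_rot: [-3.142, 0.002, -3.057]
force: [1.3, -0.8, 0.4]
width: 0.0114
gripper_force: 40.0
```

Request:
move_arm:
  rows: "0 0 0 0.001 0.001 0.003 0.005; 0 0 0 0 0 0.003 0.005; 0 0 0 0 0 0.003 0.005; 0 0 0 0 0 0.003 0.005; 0 0 0 0 0 0.003 0.005; 0 0 0 0 0 0 0.005; 0 0 0 0 0 0 0.005"

```text
t: 17.5
eef_pos: [0.5664, 0.0151, 0.1091]
ee_rot: [-3.142, 0.001, -3.056]
force: [3.6, -1.9, -2.5]
width: 0.0118
gripper_force: 40.0
```

Request:
move_arm:
  rows: "0 0 0 -0.0005 -0.0004 0.002 0.005; 0 0 0 0 0 0.002 0.005; 0 0 0 0 0 0.002 0.005; 0 0 0 0 0 0.002 0.005; 0 0 0 0 0 0.002 0.005; 0 0 0 0 0 0 0.005; 0 0 0 0 0 0 0.005"

```text
t: 18.38
eef_pos: [0.5666, 0.0149, 0.099]
ee_rot: [3.141, 0.0, -3.056]
force: [2.5, -0.0, -1.9]
width: 0.0116
gripper_force: 40.0
```

Request:
move_arm:
  rows: "0 0 0 0 0 0.002 0.005; 0 0 0 0 0 0.002 0.005; 0 0 0 0 0 0.002 0.005; 0 0 0 0 0 0.001 0.005; 0 0 0 0 0 0.001 0.005; 0 0 0 0 0 0 0.005; 0 0 0 0 0 0 0.005"
  squeeze: 50

```text
t: 19.25
eef_pos: [0.5668, 0.0148, 0.0919]
ee_rot: [-3.142, 0.001, -3.056]
force: [0.6, 1.2, 8.9]
width: 0.0119
gripper_force: 50.0
```

Request:
move_arm:
  rows: "0 0 0 0 0 0.001 0.005; 0 0 0 0 0 0.001 0.005; 0 0 0 0 0 0 0.005; 0 0 0 0 0 0 0.005; 0 0 0 0 0 0 0.005"

```text
t: 19.88
eef_pos: [0.567, 0.0148, 0.0912]
ee_rot: [-3.141, 0.002, -3.055]
force: [-5.0, 1.1, 19.6]
width: 0.0117
gripper_force: 50.0
```

```bash
python3 -c "
from h import *
s,p,d=grab('side'); W=cloud('side',d)
P=W[(np.hypot(W[...,0]-.428,W[...,1]+.206)<.03)&(W[...,2]>.1)&(W[...,2]<.14)]; print(P.mean(0),P[:,2].max())
s=arm.get_state(); print(s['eef_pos'],s['force'],s['gripper_force'])
print(arm.job_done())"
```

```text
[ 0.42685585 -0.20723329  0.10670754] 0.11107928134824019
[0.56695005 0.01480115 0.09121399] [-3.81424362  0.97754909 18.73047459] 50.009247064590454
the job is handed in; nothing more can be done
None
```

I handed the job in at about 20 s: the reset button was pressed right down and the stylus is back upright in its stand. The knob is on the D-shaft, with the gripper (50 N grip) pressing knob and shaft to the stop at about 19 N. The hand-in gave no verdict.

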